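# Crack the filament dryer's lid and hold it ajar

### The arm

A 6-joint arm with a two-finger parallel gripper is mounted at the origin on the work surface. World frame = base frame: x ahead of the robot, y to its left, z up, the work surface at z = 0. Lengths are in m, angles in rad, forces in N, time in s.
With the tool pointing down it reaches from about 0.225 to 0.725 m from the base axis. Payload 3.1 kg.
Tool frame: the origin (TCP) lies on the mounting face of the last link; the fingertips stand tcp_to_tips ahead of it and the grasp point (between the pads) lies 155 mm ahead of it (tcp_to_tips is the distance from the TCP to the fingertips, in m); y points along the fingers, x is the direction in which the jaws open and shut, and the axes are right-handed (so a half turn about y gives the same grasp; the last joint's range is limited). The gripper opens to 85 mm and grips with 20 to 120 N. Pads are 22 mm wide; open, the fingers measure 114 mm over their backs; the gripper's body (76 mm by 85 mm) begins 54 mm behind the grasp point. The pads swing forward as they close: fully open they stand 13 mm farther back than shut.
Start: joints at [1.136, 0.048, 0.099, 1.622, 0, 1.443], TCP at [0.159, 0.5, 0.405] pointing down, gripper open.
Joint ranges: [-2.91, 2.91], [-0.99, 1.94], [-1.21, 1.42], [-2.12, 2.29], [-1.49, 1.47], [-3.14, 3.14]. Speed limits (rad/s): [2.79, 2.79, 3.14, 3.14, 3.14, 3.14].

### API

Orientations are given as a 3x3 rotation matrix whose columns are the frame's x, y, z axes.
In Python, from plant import sense, read_camera, camera_model, job_done, tcp_to_tips gives the robot as it stands.
- The arm moves only by the tool step_arm, never from a script. Its argument "commands" is a list of rows, each an object with "fingers": the closure, from -1 (fully open) to 1 (shut); "linear": the shift along the tool's x, y, z scaled (see below), a list of three; "yaw": the turn about the tool's y scaled (see below). In form: [{"fingers": fingers, "linear": [tx, ty, tz], "yaw": yaw}, ...]. A call has 1 to 5 rows; each row shifts and turns the commanded pose from where the row before left it, along the tool's axes as they then stand; what a row does not reach is not made up. The controller multiplies each number of a shift by 40 mm and each number of a turn by 45 degrees. A row lasts 1/12 s, in which the tool goes at most 41.7 mm and 7.16 degrees, less where a joint would pass 70% of its speed; a pose out of reach is approached as far as the arm can. A call with a number of a shift or a turn outside -1 to 1 is refused whole. A call with a gripper value outside its range is refused whole. The fingers move at their own pace and stop on an object; the grip force is fixed at half the most. Time passes only in rows, so rows that do not move let the fingers close. It gives the time, the measured TCP pose, the force and the opening at its end, in the units of the state.
- sense(): the state, without advancing time (a new reading comes with each control period).
- read_camera(name): name is "scene" or "side" or "wrist"; returns the picture (420x560x3 uint8, blue, green, red); there is no depth.
- camera_model(name): a dict with "fx", "fy", "cx", "cy" (pixels), "k1" (the pictures are not rectified: a ray, as slopes to the right and down, at radius r is drawn at 1 + k1 r^2 times it, then the intrinsics apply), "R" (3x3) and "t" (3): a world point X has camera coordinates R X + t. Camera axes: x right, y down, z forward; pixel columns grow to the right and rows downward; lengths in m; the calibration is good to about 2 mm. A picture is of the moment at which its call begins: read the wrist's pose just before it. camera_model takes no time and is no camera call; for the wrist camera it gives the pose at the moment of the call.
- job_done(): hands the job in, once; it reports no verdict.
The state is a dict: "time": time; "joints": joint angles; "qd": joint speeds; "tau": joint torques, N m; "eef_pos": TCP position; "orientation": TCP orientation; "wrist_force": force on the tool from outside, world axes, zero at the start; "moment": the same for the moment, N m; "width": finger opening in m.
Only numpy, scipy, OpenCV 4.12 (cv2) and the standard library are available. Lean on these libraries where they do the work, as an engineer would, in place of code of your own. Each camera call takes 0.05 s, during which the arm holds its last target.

### The job

The filament dryer has been running and its damp air must be let out without losing the heat: swing its orange front latch well down out of the way, pull the lid up by the black bar handle until the sticky gasket lets go, and catch it there so that it stands only about two fingers (3 to 4 cm) open at the front edge, never letting it fly wide open. Finish still holding the lid by its handle, steady at that gap; do not put it down or let go, and leave the other things on the bench where they are.

Things in the scene. Friction and masses are not known exactly. Their poses are not given: they have to be found in the camera images.
- dryer: Filament dryer: grey box 262 x 262 mm, white-framed clear lid over a blue spool; fixed on the bench. Origin: centre of its underside. x runs from its front (latch, panel; x = -131 mm) to its back (lid hinge; +131), z up. Box rim at z = 118 mm, top of the shut lid 138. The lid's keeper lip sticks out in front to x = -147 (50 mm wide, z 120 to 128).
- latch (a joint): Turn of the orange front latch, rad: 0 = shut, its hook over the lid's keeper lip; grows as its upper end swings out towards the dryer's -x and down, to a stop at 1.5. Below about 0.2 the hook holds the lid. It turns stiffly (1 to 2 N at the tab) and stays where it is left.
- latch_tab (a point): Middle of the latch's pull tab, an orange plate 34 mm wide (dryer's y), 8 mm thick, upright when shut; it ends 15 mm above this point, the hook behind it 24 mm below. Shut, the point is at (-155, 0, 160) mm in the dryer's frame, 22 mm above the lid's top face; 70 mm are free between tab and handle bar. Pinch it either way or draw it from behind. Axes: the dryer's, turning with the latch.
- latch_pivot (a point): Point on the latch's pivot, at (-136, 0, 70) mm in the dryer's frame; the pivot runs along the dryer's y. The tab point lies 92 mm from it.
- lid_angle (a joint): Opening of the lid, rad: 0 = shut, grows as the front rises, stop at 1.4. 30 to 40 mm at the front edge is 0.115 to 0.153. The gasket holds up to 15 to 22 N of upward pull at the handle (lid's weight included), then lets go within 7 mm at the front edge; after that only the weight (3 to 6 N at the handle) is left. Let go, it falls back to about 0.035.
- handle (a point): Black round bar handle on the lid, this point at the middle of the bar: 12 mm thick, 110 mm long along the dryer's y, a post at each end, 28 mm free under it to the lid's top face. Lid shut: at (-75, 0, 172) mm in the dryer's frame. Axes: the dryer's, turning with the lid.
- lid: The lid: white square frame 262 x 262 x 20 mm with a clear pane, about 0.55 kg, carrying the bar handle. Its origin is on its hinge line at the back (same point as lid_hinge); axes the dryer's when shut, turning with the lid, which reaches 262 mm in front of the hinge (its -x).
- lid_hinge (a point): Point on the lid's hinge line at the back of the rim, at (131, 0, 118) mm in the dryer's frame; the hinge runs along the dryer's y. The handle bar lies 206 mm in front of it and 54 mm above it when shut.
- lid_edge (a point): Lower front edge of the lid, at its middle, 262 mm in front of the hinge; its height above the rim (118 mm over the bench) is the gap.
- spool: Bystander: black spool of green filament lying flat, 200 mm across, 66 mm high. Origin under its centre.
- screw_tray: Bystander: blue open tray with screws, 160 x 110 x 30 mm. Origin under its centre.
- desiccant: Bystander: amber jar with a white cap, 68 mm across, 85 mm high, standing beside the dryer. Origin under its centre.
- bracket: Bystander: white printed bracket, 70 x 58 x 44 mm, lying beside the dryer. Origin under its centre.
- calipers: Bystander: steel calipers with a black readout, 210 x 60 x 14 mm, lying flat. Origin on the bench under the beam.
- scraper: Bystander: print scraper with dark wooden handle and steel blade, 210 mm long, 50 mm wide, 18 mm high. Origin under the front end of the handle.
- cutters: Bystander: small red-handled cutters, 160 mm long, 55 mm wide, 14 mm high. Origin under the middle.

How it is judged:
On the way, in this order (a step that is already met when the one before it is completed fails the run):
1. the latch has been swung clear of the lid (turned by more than 0.5 rad) while the lid is still shut (value of joint latch above 0.5 rad and value of joint lid_angle below 0.02 rad), for 0.1 s.
2. the lid has been pulled free of the sticky gasket by its handle (opened by more than 0.06 rad, fingers on the handle) (value of joint lid_angle above 0.06 rad and contact force between the fingers and lid above 0.5 N and distance between the grasp point and handle below 0.06 m), for 0.1 s.
At the end, for the whole second after the job is handed in: The robot still holds the lid by its bar handle (fingers press on the lid with more than 1 N, the grasp within 6 cm of the middle of the bar), the lid is steady (under 0.05 rad/s) between 0.088 and 0.185 rad open, which is 23 to 48 mm at the front edge, and the latch hangs open by more than 0.4 rad (value of joint lid_angle between 0.088 and 0.185 rad and velocity of joint lid_angle between -0.05 and 0.05 rad/s and contact force between the fingers and lid above 1 N and distance between the grasp point and handle below 0.06 m and value of joint latch above 0.4 rad); the arm keeps its last pose, push and grip.
It fails at once if the lid is thrown open beyond 0.35 rad (9 cm at the front edge) (value of joint lid_angle above 0.35 rad).
It fails at once if another thing on the bench is moved by more than 3 cm (distance of any of spool, screw_tray, desiccant, bracket, calipers, scraper, cutters from where it was at the start of the episode above 0.03 m).
It also fails if it takes over 48 s, if anything falls off the work surface, if the arm or the gripper's body presses on something with over 40 N, if the wrist force passes 120 N, or if a joint passes its speed limit or range.

## Working session

There is one attempt and no reset: what is moved stays moved. The work goes in short steps, Python scripts to look and compute and a tool call to move; the robot and the scene stay as the last step left them, time stands still between calls to the robot, and variables do not carry over. Pictures are saved under pics/ and viewed, and the job is handed in when it is done.

Besides the shell and the picture viewer there is one more tool, called after "Request:" as a command line: name --argument value ..., lists and objects as JSON in quotes. step_arm: Moves the arm, as the interface text tells. Shifts and turns lie within -1 to 1; 1 stands for 40 mm of shift or 45 degrees of turn. Its arguments: {"type":"object","properties":{"commands":{"type":"array","items":{"type":"object","properties":{"fingers":{"type":"number"},"linear":{"type":"array","items":{"type":"number"}},"yaw":{"type":"number"}}}}},"required":["commands"]}

```bash
ls; mkdir -p pics; python3 - <<'E'
from plant import *
import cv2,numpy as np
np.set_printoptions(precision=4,suppress=True)
for n in ["scene","side","wrist"]:
    cv2.imwrite(f"pics/{n}0.png",read_camera(n)); print(n,camera_model(n))
print(sense(),tcp_to_tips)
E
```

```text
pics
scene {'fx': 418.5713195391542, 'fy': 418.5713195391542, 'cx': 270.43600946263047, 'cy': 210.5819264373747, 'k1': 0.0036883455020551305, 'R': array([[-0.0826,  0.9965, -0.0121],
       [ 0.8568,  0.0648, -0.5116],
       [-0.509 , -0.0526, -0.8592]]), 't': array([ 0.0351, -0.404 ,  1.5773])}
side {'fx': 437.84172174994654, 'fy': 437.84172174994654, 'cx': 276.0019166768836, 'cy': 206.64923617287707, 'k1': -0.010005265421688135, 'R': array([[ 0.6793, -0.7335, -0.0234],
       [-0.4011, -0.3443, -0.8488],
       [ 0.6146,  0.586 , -0.5281]]), 't': array([-0.3641,  0.3424,  1.0884])}
wrist {'fx': 303.96272193809864, 'fy': 303.96272193809864, 'cx': 279.5632353092228, 'cy': 201.3019556584167, 'k1': -0.04989367703484544, 'R': array([[ 0.3018,  0.9534, -0.0016],
       [ 0.9147, -0.289 ,  0.2825],
       [ 0.2689, -0.0867, -0.9593]]), 't': array([-0.5234, -0.0369,  0.3786])}
{'time': 0.15, 'joints': array([ 1.1362,  0.0486,  0.098 ,  1.622 , -0.    ,  1.443 ]), 'qd': array([-0.0006, -0.0032,  0.0046, -0.0005,  0.0002, -0.0014]), 'tau': array([  0.0015, -33.9259,  32.0424,   0.0153,  -0.0001,   0.    ]), 'eef_pos': array([0.1585, 0.5003, 0.4038]), 'orientation': array([[ 0.302 , -0.0008, -0.9533],
       [ 0.9533, -0.0017,  0.302 ],
       [-0.0018, -1.    ,  0.0002]]), 'wrist_force': array([0.3956, 0.2277, 0.238 ]), 'moment': array([-0.0217,  0.0125, -0.0228]), 'width': 0.08536655278160725} 0.1734
```

View pics/scene0.png

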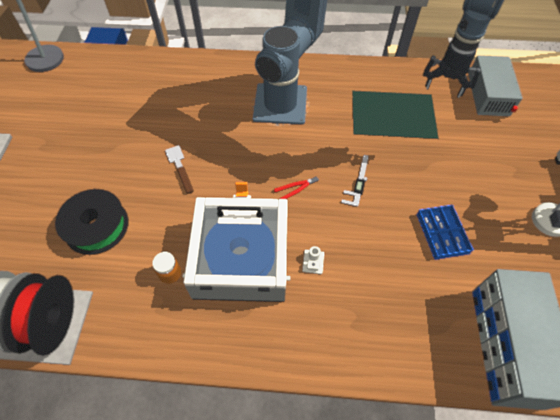

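View pics/side0.png

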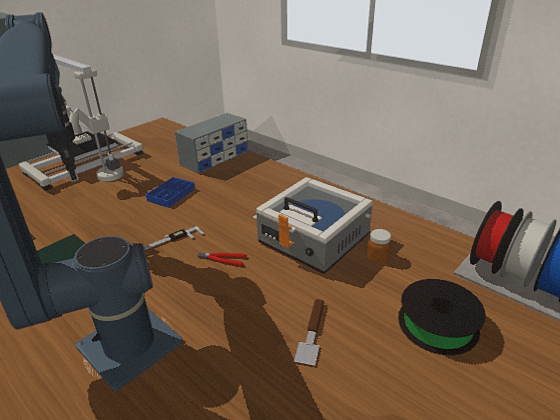

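View pics/wrist0.png

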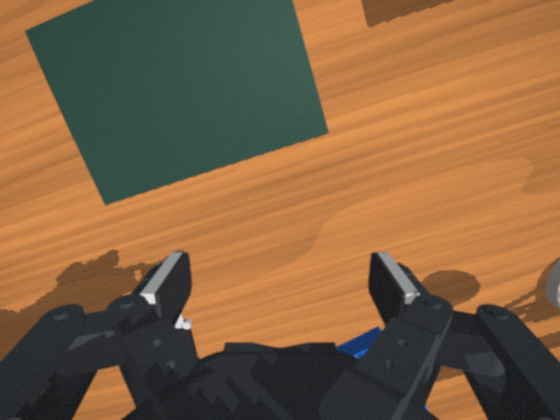

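```bash
cat > h.py <<'E'
import numpy as np,cv2
np.set_printoptions(precision=4,suppress=True)
from plant import *
def ray(m,u,v):
    x,y=(u-m['cx'])/m['fx'],(v-m['cy'])/m['fy']; r=np.hypot(x,y); s=r
    for _ in range(30): s=r/(1+m['k1']*s*s)
    k=s/r if r>0 else 1
    d=m['R'].T@np.array([x*k,y*k,1]); return -m['R'].T@m['t'],d/np.linalg.norm(d)
def onz(m,u,v,z):
    o,d=ray(m,u,v); return o+d*(z-o[2])/d[2]
def proj(m,X):
    c=m['R']@np.asarray(X)+m['t']; x,y=c[:2]/c[2]; k=1+m['k1']*(x*x+y*y)
    return np.array([m['cx']+m['fx']*x*k,m['cy']+m['fy']*y*k])
E
python3 - <<'E'
import cv2
a=cv2.imread('pics/scene0.png')[165:315,140:340]; cv2.imwrite('pics/c1.png',cv2.resize(a,None,fx=4,fy=4,interpolation=cv2.INTER_CUBIC))
a=cv2.imread('pics/side0.png')[165:285,235:395]; cv2.imwrite('pics/c2.png',cv2.resize(a,None,fx=5,fy=5,interpolation=cv2.INTER_CUBIC))
E
```

```text
(no output)
```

View pics/c1.png

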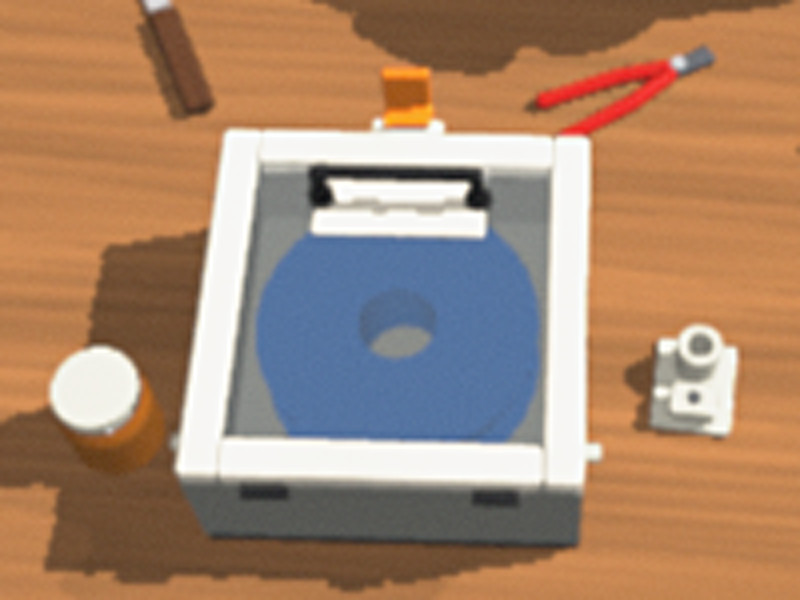

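View pics/c2.png

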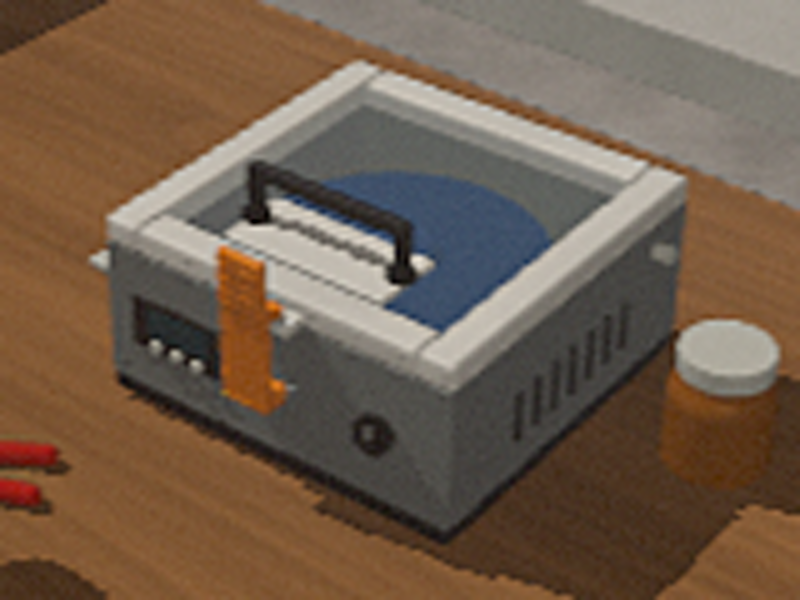

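```bash
python3 - <<'E'
from h import *
from scipy.optimize import least_squares
s=camera_model('scene'); d=camera_model('side')
fs=lambda x,y:(140+(x+.5)/4-.5,165+(y+.5)/4-.5)
fd=lambda x,y:(235+(x+.5)/5-.5,165+(y+.5)/5-.5)
h=.131
obs=[]
for p,X in [((225,131),(-h,h,.138)),((589,137),(-h,-h,.138)),((582,488),(h,-h,.138)),((177,474),(h,h,.138)),((387,68),(-.155,.017,.175)),((430,70),(-.155,-.017,.175)),((399,173),(-.075,0,.172))]:
    obs.append((s,fs(*p),X)); print(onz(s,*fs(*p),X[2]))
for p,X in [((452,372),(-h,h,.138)),((365,62),(h,-h,.138)),((108,217),(-h,-h,.138)),((686,180),(h,h,.138)),((241,256),(-.157,0,.175)),((328,194),(-.075,0,.172))]:
    # note side: which side?
    obs.append((d,fd(*p),X)); print('side',onz(d,*fd(*p),X[2]))
def W(q,X):
    c,n=np.cos(q[2]),np.sin(q[2]); return np.array([q[0]+c*X[0]-n*X[1],q[1]+n*X[0]+c*X[1],X[2]])
f=lambda q:np.concatenate([proj(m,W(q,X))-p for m,p,X in obs])
r=least_squares(f,[.5,-.1,0],loss='soft_l1'); print(r.x,f(r.x).reshape(-1,2))
for X in [(-.155,0,.16),(-.075,0,.172),(-.136,0,.07)]: print(W(r.x,X))
E
```

```text
[ 0.5251 -0.2049  0.138 ]
[0.5107 0.056  0.138 ]
[0.7738 0.068  0.138 ]
[ 0.7846 -0.1903  0.138 ]
[ 0.4872 -0.0893  0.175 ]
[ 0.4866 -0.0588  0.175 ]
[ 0.571  -0.0709  0.172 ]
side [ 0.5164 -0.2074  0.138 ]
side [0.7671 0.0599 0.138 ]
side [0.5065 0.052  0.138 ]
side [ 0.7755 -0.1939  0.138 ]
side [ 0.4857 -0.0786  0.175 ]
side [ 0.5735 -0.0695  0.172 ]
[ 0.646  -0.0619  0.101 ] [[ 90.9345  -0.9144]
 [-91.422   -0.4053]
 [-97.2245  -1.3093]
 [106.8836  -0.0614]
 [  9.9806   1.4717]
 [-12.8203   1.237 ]
 [  0.4958   0.1793]
 [-70.4639 -30.8435]
 [ 62.5562  20.2956]
 [ 70.9746  28.7228]
 [-69.7535 -25.0892]
 [  0.7398  -0.7121]
 [ -0.4447   0.2681]]
[ 0.4918 -0.0775  0.16  ]
[ 0.5714 -0.0694  0.172 ]
[ 0.5107 -0.0756  0.07  ]
```

```bash
python3 - <<'E'
from h import *
from scipy.optimize import least_squares
s=camera_model('scene'); d=camera_model('side')
fs=lambda x,y:(140+(x+.5)/4-.5,165+(y+.5)/4-.5)
fd=lambda x,y:(235+(x+.5)/5-.5,165+(y+.5)/5-.5)
h=.131
obs=[]
for p,X in [((225,131),(-h,h,.138)),((589,137),(-h,-h,.138)),((582,488),(h,-h,.138)),((177,474),(h,h,.138)),((387,68),(-.155,.017,.175)),((430,70),(-.155,-.017,.175)),((399,173),(-.075,0,.172))]:
    obs.append((s,fs(*p),(X[0],-X[1],X[2])))
for p,X in [((452,372),(-h,h,.138)),((365,62),(h,-h,.138)),((108,217),(-h,-h,.138)),((686,180),(h,h,.138)),((241,256),(-.157,0,.175)),((328,194),(-.075,0,.172))]:
    obs.append((d,fd(*p),(X[0],-X[1],X[2])))
def W(q,X):
    c,n=np.cos(q[2]),np.sin(q[2]); return np.array([q[0]+c*X[0]-n*X[1],q[1]+n*X[0]+c*X[1],X[2]])
f=lambda q:np.concatenate([proj(m,W(q,X))-p for m,p,X in obs])
r=least_squares(f,[.5,-.1,0],loss='soft_l1'); print(r.x,f(r.x).reshape(-1,2))
for X in [(-.155,0,.16),(-.075,0,.172),(-.136,0,.07),(-.114,0,.17)]: print(W(r.x,X))
E
```

```text
[ 0.6459 -0.0683  0.0432] [[ 0.2627 -1.2916]
 [ 0.3574 -0.3486]
 [ 0.1536 -0.9746]
 [-1.0787 -0.8633]
 [-1.1456  1.2866]
 [ 0.1207  1.0965]
 [-0.2607  0.0008]
 [ 0.2224 -1.0451]
 [-1.1214 -1.1412]
 [-0.4609 -0.9223]
 [ 1.0822 -0.9042]
 [-0.111  -0.9266]
 [ 0.0128  0.5655]]
[ 0.4911 -0.075   0.16  ]
[ 0.571  -0.0716  0.172 ]
[ 0.5101 -0.0742  0.07  ]
[ 0.532  -0.0732  0.17  ]
```

Request:
step_arm --commands '[{"fingers": 1, "linear": [0, 0, 0], "yaw": 0.155}, {"fingers": 1, "linear": [0, 0, 0], "yaw": 0.155}, {"fingers": 1, "linear": [0, 0, 0], "yaw": 0.155}, {"fingers": 1, "linear": [0, 0, 0], "yaw": 0.155}, {"fingers": 1, "linear": [0, 0, 0], "yaw": 0.155}]'

```text
time: 0.57
eef_pos: [0.1585, 0.5004, 0.4042]
orientation: [[0.797, -0.0, -0.605], [0.605, -0.001, 0.797], [-0.001, -1.0, -0.001]]
wrist_force: [0.4, -0.3, 0.2]
width: 0.0255
```

Request:
step_arm --commands '[{"fingers": 1, "linear": [0, 0, 0], "yaw": 0.155}, {"fingers": 1, "linear": [0, 0, 0], "yaw": 0.155}, {"fingers": 1, "linear": [0, 0, 0], "yaw": 0.155}, {"fingers": 1, "linear": [0, 0, 0], "yaw": 0.155}, {"fingers": 1, "linear": [0, 0, 0], "yaw": 0.155}]'

```text
time: 0.98
eef_pos: [0.1585, 0.5004, 0.4042]
orientation: [[0.999, -0.0, -0.041], [0.041, -0.001, 0.999], [-0.0, -1.0, -0.001]]
wrist_force: [-0.3, -0.3, 0.2]
width: 0.0001
```

Request:
step_arm --commands '[{"fingers": 1, "linear": [0.511, 0, -0.865], "yaw": 0}, {"fingers": 1, "linear": [0.511, 0, -0.865], "yaw": 0}, {"fingers": 1, "linear": [0.511, 0, -0.865], "yaw": 0}, {"fingers": 1, "linear": [0.511, 0, -0.865], "yaw": 0}, {"fingers": 1, "linear": [0.511, 0, -0.865], "yaw": 0}]'

```text
time: 1.4
eef_pos: [0.2691, 0.3309, 0.4043]
orientation: [[0.999, -0.0, -0.048], [0.048, -0.0, 0.999], [-0.0, -1.0, -0.0]]
wrist_force: [0.6, 0.4, 1.2]
width: 0.0
```

Request:
step_arm --commands '[{"fingers": 1, "linear": [0.511, 0, -0.865], "yaw": 0}, {"fingers": 1, "linear": [0.511, 0, -0.865], "yaw": 0}, {"fingers": 1, "linear": [0.511, 0, -0.865], "yaw": 0}, {"fingers": 1, "linear": [0.511, 0, -0.865], "yaw": 0}, {"fingers": 1, "linear": [0.511, 0, -0.865], "yaw": 0}]'

```text
time: 1.82
eef_pos: [0.3793, 0.1625, 0.4046]
orientation: [[0.999, 0.0, -0.047], [0.047, 0.0, 0.999], [0.0, -1.0, 0.0]]
wrist_force: [1.2, 0.9, -0.5]
width: 0.0
```

Request:
step_arm --commands '[{"fingers": 1, "linear": [0.511, 0, -0.865], "yaw": 0}, {"fingers": 1, "linear": [0.511, 0, -0.865], "yaw": 0}, {"fingers": 1, "linear": [0.511, 0, -0.865], "yaw": 0}, {"fingers": 1, "linear": [0.511, 0, -0.865], "yaw": 0}, {"fingers": 1, "linear": [0.511, 0, -0.865], "yaw": 0}]'

```text
time: 2.23
eef_pos: [0.4896, -0.0057, 0.4044]
orientation: [[0.999, -0.0, -0.046], [0.046, 0.0, 0.999], [-0.0, -1.0, 0.0]]
wrist_force: [0.7, 1.4, -0.2]
width: -0.0001
```

Request:
step_arm --commands '[{"fingers": 1, "linear": [0.511, 0, -0.865], "yaw": 0}, {"fingers": 1, "linear": [0.511, 0, -0.865], "yaw": 0}, {"fingers": 1, "linear": [0, 0, 0], "yaw": 0}]'

```text
time: 2.48
eef_pos: [0.5359, -0.0765, 0.4018]
orientation: [[0.999, -0.001, -0.04], [0.04, -0.003, 0.999], [-0.002, -1.0, -0.003]]
wrist_force: [-0.4, 0.7, -1.4]
width: 0.0002
```

```bash
python3 - <<'E'
from h import *
m=camera_model('wrist');a=read_camera('wrist');cv2.imwrite('pics/w1.png',a)
st=sense();print(st['eef_pos'],st['joints'],st['wrist_force'])
b=read_camera('side');cv2.imwrite('pics/s1.png',cv2.resize(b[120:300,200:420],None,fx=3,fy=3))
E
```

```text
[ 0.5344 -0.074   0.4024] [-0.2619  0.0874  0.1361  1.6225 -0.0005  1.2673] [-0.9222  0.6973 -0.9353]
```

View pics/w1.png

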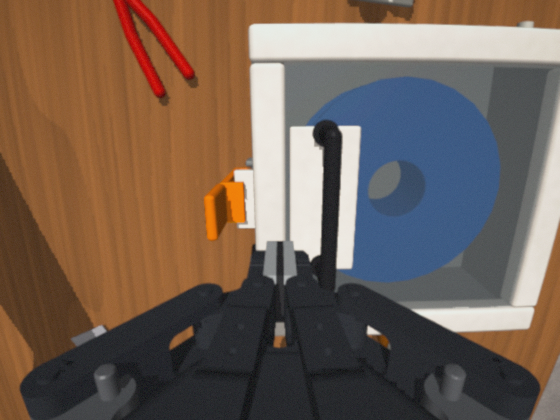

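View pics/s1.png

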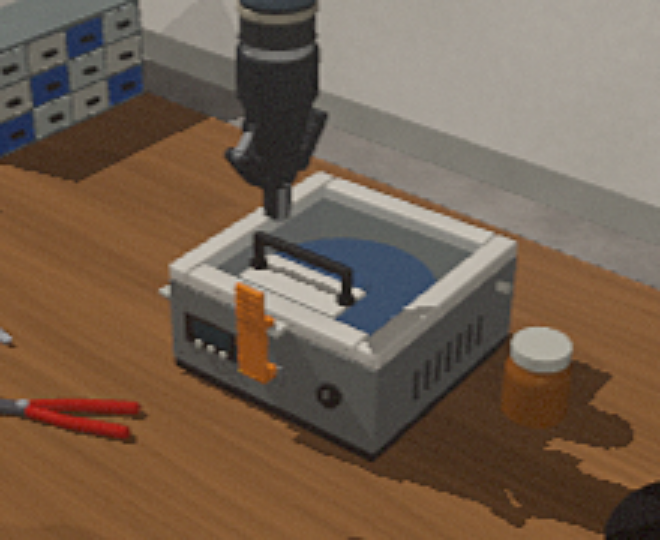

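```bash
python3 - <<'E'
from h import *
m=camera_model('wrist')
for p,z in [((340,135),.172),((322,268),.172),((333,200),.172),((206,197),.175),((212,238),.175),((222,207),.16)]: print(p,onz(m,*p,z))
st=sense();print(st['eef_pos'])
R=st['orientation']
for L in (.155,.1734): print(proj(m,st['eef_pos']+R[:,1]*L))
c,n=np.cos(.0432),np.sin(.0432)
for X in [(-.075,.055,.172),(-.075,-.055,.172),(-.155,.017,.175),(-.155,-.017,.175),(-.116,0,.16)]:
    w=np.array([.6459+c*X[0]-n*X[1],-.0683+n*X[0]+c*X[1],X[2]]);print(X,w,proj(m,w))
E
```

```text
(340, 135) [ 0.5694 -0.0135  0.172 ]
(322, 268) [ 0.5657 -0.1097  0.172 ]
(333, 200) [ 0.5688 -0.0574  0.172 ]
(206, 197) [ 0.4824 -0.0583  0.175 ]
(212, 238) [ 0.4859 -0.0881  0.175 ]
(222, 207) [ 0.4904 -0.0697  0.16  ]
[ 0.5335 -0.0724  0.4032]
[279.586  273.7413]
[279.5913 255.5903]
(-0.075, 0.055, 0.172) [ 0.5686 -0.0166  0.172 ] [338.3546 139.7605]
(-0.075, -0.055, 0.172) [ 0.5733 -0.1265  0.172 ] [330.1668 288.2749]
(-0.155, 0.017, 0.175) [ 0.4903 -0.058   0.175 ] [217.646  197.1119]
(-0.155, -0.017, 0.175) [ 0.4918 -0.092   0.175 ] [220.4189 243.4137]
(-0.116, 0, 0.16) [ 0.53   -0.0733  0.16  ] [275.7829 213.9539]
```

Request:
step_arm --commands '[{"fingers": 1, "linear": [-0.1, 0.5, 0], "yaw": 0}, {"fingers": 1, "linear": [0, 0.5, 0], "yaw": 0}, {"fingers": 1, "linear": [0, 0.5, 0], "yaw": 0}, {"fingers": 1, "linear": [0, 0.25, 0], "yaw": 0}, {"fingers": 1, "linear": [0, 0, 0], "yaw": 0}]'

```text
time: 3.0
eef_pos: [0.5276, -0.0697, 0.3319]
orientation: [[0.999, -0.006, -0.048], [0.048, 0.002, 0.999], [-0.005, -1.0, 0.002]]
wrist_force: [-0.2, 0.5, -0.7]
width: -0.0001
```

```bash
python3 - <<'E'
from h import *
b=read_camera('side');st=sense();print(st['eef_pos'],st['wrist_force']);cv2.imwrite('pics/s2.png',cv2.resize(b[150:300,220:400],None,fx=4,fy=4))
E
```

```text
[ 0.5281 -0.07    0.3337] [0.6008 0.6467 0.4439]
```

View pics/s2.png

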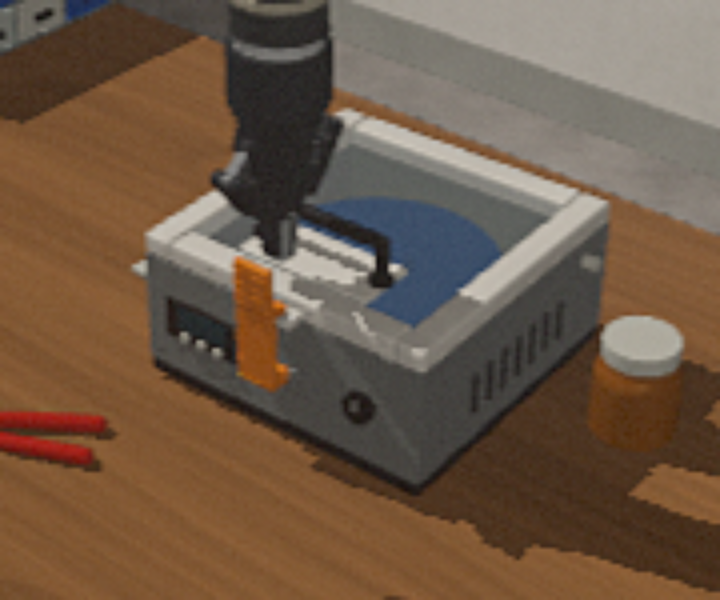

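Request:
step_arm --commands '[{"fingers": 1, "linear": [-0.45, 0.05, 0], "yaw": 0}, {"fingers": 1, "linear": [-0.32, 0.09, 0], "yaw": 0}, {"fingers": 1, "linear": [-0.32, 0.12, 0], "yaw": 0}, {"fingers": 1, "linear": [-0.28, 0.18, 0], "yaw": 0}, {"fingers": 1, "linear": [-0.28, 0.21, 0], "yaw": 0}]'

```text
time: 3.47
eef_pos: [0.4636, -0.074, 0.3118]
orientation: [[0.999, 0.006, -0.047], [0.047, -0.002, 0.999], [0.006, -1.0, -0.002]]
wrist_force: [0.8, -0.1, 1.7]
width: 0.0
```

```bash
python3 - <<'E'
from h import *
b=read_camera('side');st=sense();print(st['eef_pos'],st['wrist_force']);cv2.imwrite('pics/s3.png',cv2.resize(b[150:300,220:400],None,fx=4,fy=4))
E
```

```text
[ 0.4614 -0.0737  0.3094] [-2.3971 -0.3969 -0.5196]
```

View pics/s3.png

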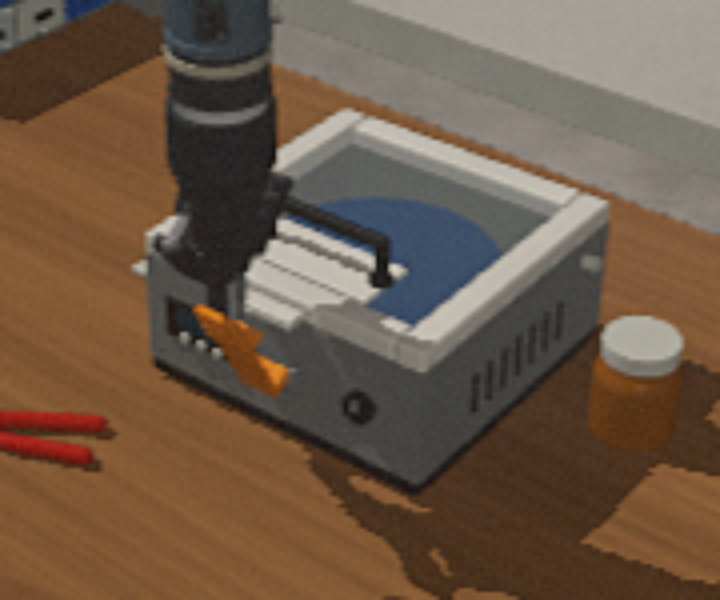

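Works; the latch is about 0.7 rad open. Continue the arc.

Request:
step_arm --commands '[{"fingers": 1, "linear": [-0.2, 0.26, 0], "yaw": 0}, {"fingers": 1, "linear": [-0.2, 0.28, 0], "yaw": 0}, {"fingers": 1, "linear": [-0.12, 0.3, 0], "yaw": 0}, {"fingers": 1, "linear": [-0.11, 0.3, 0], "yaw": 0}, {"fingers": 1, "linear": [0, 0, 0], "yaw": 0}]'

```text
time: 3.93
eef_pos: [0.4373, -0.0749, 0.2628]
orientation: [[0.999, -0.001, -0.047], [0.047, 0.0, 0.999], [-0.001, -1.0, 0.0]]
wrist_force: [-0.3, 0.8, 0.4]
width: -0.0001
```

```bash
python3 - <<'E'
from h import *
b=read_camera('side');st=sense();print(st['eef_pos'],st['wrist_force']);cv2.imwrite('pics/s4.png',cv2.resize(b[150:300,220:400],None,fx=4,fy=4))
E
```

```text
[ 0.4379 -0.0751  0.2637] [-0.23   -0.0588  0.4359]
```

View pics/s4.png

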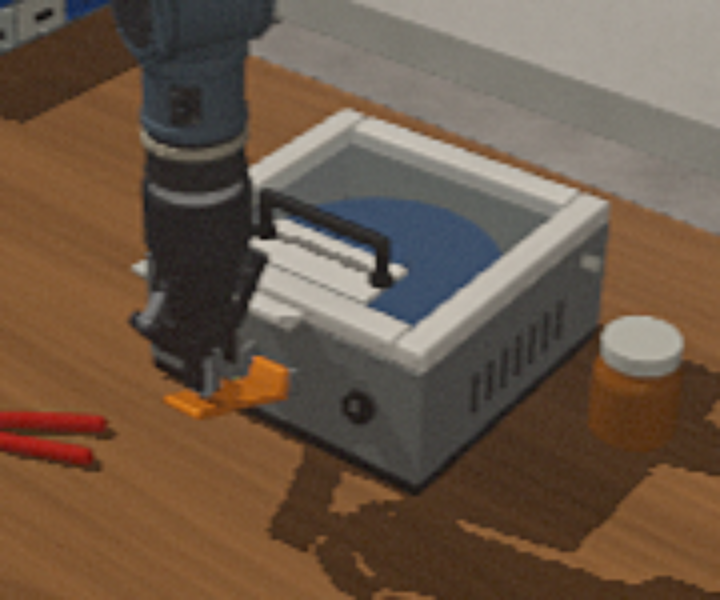

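Request:
step_arm --commands '[{"fingers": 1, "linear": [0, -0.5, 0], "yaw": 0}, {"fingers": 1, "linear": [0, -1, 0], "yaw": 0}, {"fingers": 1, "linear": [0, -1, 0], "yaw": 0}, {"fingers": 1, "linear": [0, -1, 0], "yaw": 0}, {"fingers": -1, "linear": [0.3, -0.2, -0.05], "yaw": 0}]'

```text
time: 4.4
eef_pos: [0.4504, -0.0766, 0.4213]
orientation: [[0.999, 0.014, -0.047], [0.047, -0.004, 0.999], [0.013, -1.0, -0.005]]
wrist_force: [1.3, -0.9, 0.7]
width: 0.0109
```

Request:
step_arm --commands '[{"fingers": -1, "linear": [0.9, 0, -0.05], "yaw": 0}, {"fingers": -1, "linear": [0.9, 0, 0], "yaw": 0}, {"fingers": -1, "linear": [0.9, 0, 0], "yaw": 0}, {"fingers": -1, "linear": [0.3, 0, 0], "yaw": 0}, {"fingers": -1, "linear": [0, 0, 0], "yaw": 0}]'

```text
time: 4.82
eef_pos: [0.573, -0.0728, 0.411]
orientation: [[0.999, 0.001, -0.048], [0.048, 0.0, 0.999], [0.001, -1.0, 0.0]]
wrist_force: [-0.9, -0.5, -0.4]
width: 0.0724
```

```bash
python3 - <<'E'
from h import *
m=camera_model('wrist');a=read_camera('wrist');cv2.imwrite('pics/w5.png',a)
b=read_camera('side');st=sense();print(st['eef_pos'],st['wrist_force'],st['width']);cv2.imwrite('pics/s5.png',cv2.resize(b[120:300,200:420],None,fx=3,fy=3))
g=st['eef_pos']+st['orientation'][:,1]*.155;print(g,proj(m,g))
for X in [(-.075,.055,.172),(-.075,-.055,.172),(-.075,0,.172)]:
    c,n=np.cos(.0432),np.sin(.0432)
    w=np.array([.6459+c*X[0]-n*X[1],-.0683+n*X[0]+c*X[1],X[2]]);print(X,w,proj(m,w))
E
```

```text
[ 0.5704 -0.0729  0.4119] [-0.5668  0.3735 -0.0894] 0.08506099451555862
[ 0.5704 -0.073   0.2569] [273.5133 274.7512]
(-0.075, 0.055, 0.172) [ 0.5686 -0.0166  0.172 ] [276.6434 134.8845]
(-0.075, -0.055, 0.172) [ 0.5733 -0.1265  0.172 ] [276.3196 279.9018]
(-0.075, 0, 0.172) [ 0.571  -0.0715  0.172 ] [276.4612 212.6021]
```

View pics/w5.png

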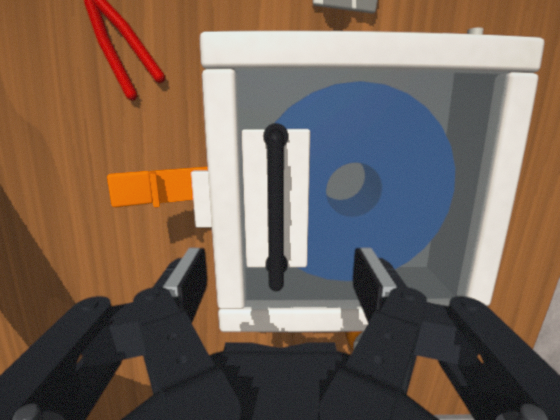

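View pics/s5.png

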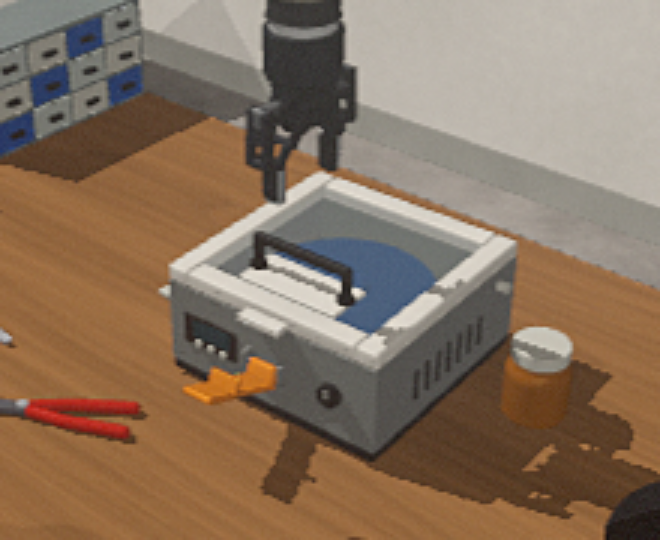

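Request:
step_arm --commands '[{"fingers": -1, "linear": [0.01, 0.6, 0], "yaw": 0}, {"fingers": -1, "linear": [0, 0.6, 0], "yaw": 0}, {"fingers": -1, "linear": [0, 0.5, 0], "yaw": 0}, {"fingers": -1, "linear": [0, 0.45, 0], "yaw": 0}, {"fingers": -1, "linear": [0, 0, 0], "yaw": 0}]'

```text
time: 5.33
eef_pos: [0.568, -0.0728, 0.3217]
orientation: [[0.999, -0.007, -0.046], [0.046, 0.002, 0.999], [-0.007, -1.0, 0.002]]
wrist_force: [-1.3, 0.2, -0.9]
width: 0.0852
```

Request:
step_arm --commands '[{"fingers": 1, "linear": [0, 0, 0], "yaw": 0}, {"fingers": 1, "linear": [0, 0, 0], "yaw": 0}, {"fingers": 1, "linear": [0, 0, 0], "yaw": 0}, {"fingers": 1, "linear": [0, 0, 0], "yaw": 0}, {"fingers": 1, "linear": [0, 0, 0], "yaw": 0}]'

```text
time: 5.75
eef_pos: [0.5708, -0.0733, 0.3267]
orientation: [[0.999, 0.003, -0.047], [0.047, -0.001, 0.999], [0.003, -1.0, -0.001]]
wrist_force: [-0.5, 0.4, -0.0]
width: 0.026
```

Request:
step_arm --commands '[{"fingers": 1, "linear": [0, 0, 0], "yaw": 0}, {"fingers": 1, "linear": [0, 0, 0], "yaw": 0}, {"fingers": 1, "linear": [0, 0, 0], "yaw": 0}, {"fingers": 1, "linear": [0, 0, 0], "yaw": 0}, {"fingers": 1, "linear": [0, 0, 0], "yaw": 0}]'

```text
time: 6.17
eef_pos: [0.5702, -0.0732, 0.3262]
orientation: [[0.999, 0.0, -0.047], [0.047, -0.001, 0.999], [0.0, -1.0, -0.001]]
wrist_force: [-3.9, -0.7, 6.7]
width: 0.0101
```

```bash
python3 - <<'E'
from h import *
a=read_camera('wrist');cv2.imwrite('pics/w6.png',a)
b=read_camera('side');st=sense();print(st['eef_pos'],st['wrist_force'],st['width']);cv2.imwrite('pics/s6.png',cv2.resize(b[120:300,200:420],None,fx=3,fy=3))
E
```

```text
[ 0.5702 -0.0732  0.3262] [-3.4216  0.3578  5.0067] 0.009866676711729581
```

View pics/s6.png

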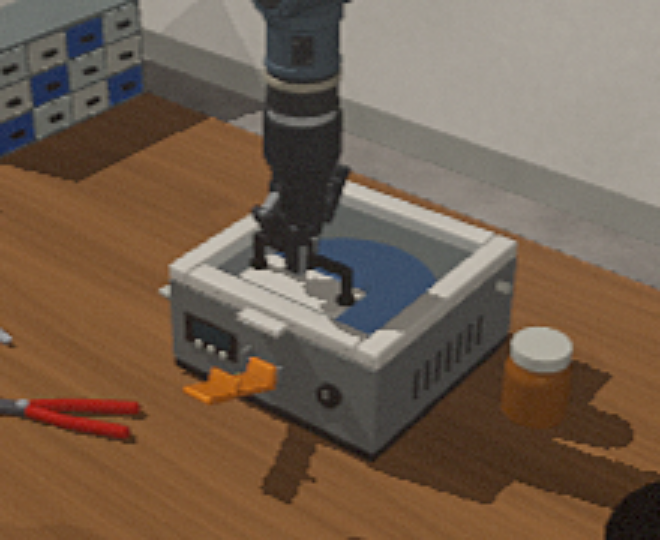

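View pics/w6.png

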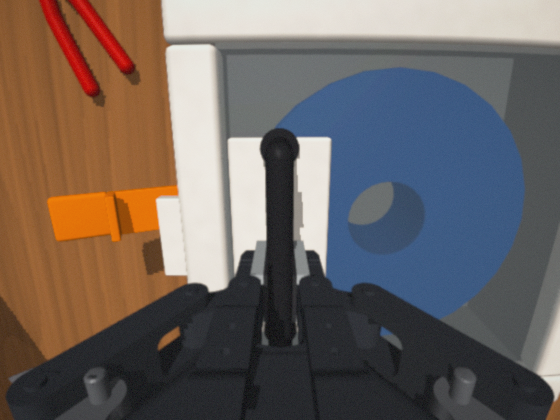

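Request:
step_arm --commands '[{"fingers": 1, "linear": [0.01, -0.05, 0], "yaw": 0}, {"fingers": 1, "linear": [0.01, -0.05, 0], "yaw": 0}, {"fingers": 1, "linear": [0, 0, 0], "yaw": 0}]'

```text
time: 6.52
eef_pos: [0.571, -0.0733, 0.3274]
orientation: [[0.999, -0.003, -0.046], [0.046, 0.0, 0.999], [-0.003, -1.0, 0.0]]
wrist_force: [-0.3, -1.5, -5.4]
width: 0.0098
```

Request:
step_arm --commands '[{"fingers": 1, "linear": [0.01, -0.05, 0], "yaw": 0}, {"fingers": 1, "linear": [0.01, -0.05, 0], "yaw": 0}, {"fingers": 1, "linear": [0, 0, 0], "yaw": 0}]'

```text
time: 6.77
eef_pos: [0.5718, -0.0733, 0.3286]
orientation: [[0.999, -0.006, -0.046], [0.046, 0.001, 0.999], [-0.006, -1.0, 0.001]]
wrist_force: [3.6, -2.7, -21.5]
width: 0.01
```

Request:
step_arm --commands '[{"fingers": 1, "linear": [0.01, -0.05, 0], "yaw": 0}, {"fingers": 1, "linear": [0.01, -0.05, 0], "yaw": 0}, {"fingers": 1, "linear": [0, 0, 0], "yaw": 0}]'

```text
time: 7.02
eef_pos: [0.5731, -0.0732, 0.3362]
orientation: [[0.999, -0.001, -0.046], [0.046, 0.0, 0.999], [-0.001, -1.0, 0.0]]
wrist_force: [1.9, -1.8, -5.0]
width: 0.0101
```

Request:
step_arm --commands '[{"fingers": 1, "linear": [0, 0, 0], "yaw": 0}, {"fingers": 1, "linear": [0, 0, 0], "yaw": 0}, {"fingers": 1, "linear": [0, 0, 0], "yaw": 0}]'

```text
time: 7.27
eef_pos: [0.5733, -0.073, 0.339]
orientation: [[0.999, 0.004, -0.047], [0.047, -0.001, 0.999], [0.004, -1.0, -0.001]]
wrist_force: [2.8, -1.4, -6.3]
width: 0.0098
```

Request:
step_arm --commands '[{"fingers": 1, "linear": [0.03, -0.09, 0], "yaw": 0}, {"fingers": 1, "linear": [0.03, -0.09, 0], "yaw": 0}, {"fingers": 1, "linear": [0.04, -0.09, 0], "yaw": 0}, {"fingers": 1, "linear": [0.04, -0.09, 0], "yaw": 0}, {"fingers": 1, "linear": [0, 0, 0], "yaw": 0}]'

```text
time: 7.68
eef_pos: [0.5787, -0.0727, 0.3533]
orientation: [[0.999, 0.002, -0.047], [0.047, -0.0, 0.999], [0.002, -1.0, -0.001]]
wrist_force: [0.9, -1.6, -3.9]
width: 0.0102
```

Request:
step_arm --commands '[{"fingers": 1, "linear": [0, 0, 0], "yaw": 0}, {"fingers": 1, "linear": [0, 0, 0], "yaw": 0}, {"fingers": 1, "linear": [0, 0, 0], "yaw": 0}, {"fingers": 1, "linear": [0, 0, 0], "yaw": 0}, {"fingers": 1, "linear": [0, 0, 0], "yaw": 0}]'

```text
time: 8.1
eef_pos: [0.5783, -0.0728, 0.3514]
orientation: [[0.999, -0.0, -0.047], [0.047, -0.0, 0.999], [-0.0, -1.0, -0.0]]
wrist_force: [1.7, -1.9, -3.4]
width: 0.0099
```

```bash
python3 - <<'E'
from h import *
b=read_camera('side');st=sense();print(st['eef_pos'],st['wrist_force'],st['width']);cv2.imwrite('pics/s7.png',cv2.resize(b[165:285,235:395],None,fx=5,fy=5,interpolation=cv2.INTER_CUBIC))
m=camera_model('side');c,n=np.cos(.0432),np.sin(.0432)
for th in (0,.1,.134,.17):
  for y in (.131,-.131,):
    xr,zr=-.262,.02
    X=(.131+xr*np.cos(th)+zr*np.sin(th),y,.118+zr*np.cos(th)-xr*np.sin(th))
    w=np.array([.6459+c*X[0]-n*X[1],-.0683+n*X[0]+c*X[1],X[2]]);p=proj(m,w);print(th,y,(p+.5-[235,165])*5-.5)
E
```

```text
[ 0.5783 -0.0728  0.3514] [ 1.4634 -2.3972 -3.6942] 0.010159821299037012
0 0.131 [105.627  212.3972]
0 -0.131 [453.0315 366.7892]
0.1 0.131 [107.2295 174.329 ]
0.1 -0.131 [458.1942 325.593 ]
0.134 0.131 [108.4375 160.9787]
0.134 -0.131 [460.5834 311.0616]
0.17 0.131 [110.0851 146.6547]
0.17 -0.131 [463.4621 295.4259]
```

View pics/s7.png

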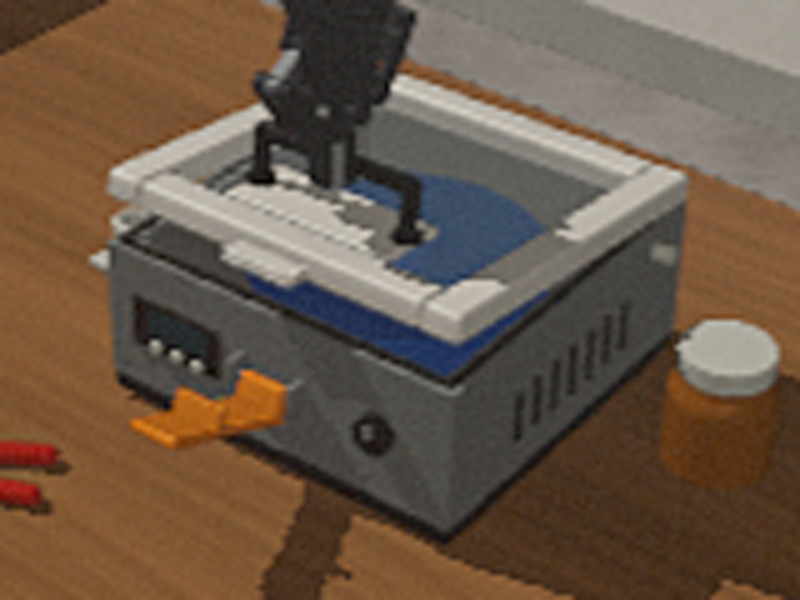

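```bash
python3 - <<'E'
from plant import *
s=sense();print(s['eef_pos'],s['qd'],s['wrist_force']);print(job_done())
E
```

```text
[ 0.5782966  -0.0728184   0.35141726] [0.00025505 0.00156422 0.00110307 0.00182794 0.00100546 0.0016691 ] [ 1.46339    -2.39716489 -3.69419926]
the job is handed in; nothing more can be done
None
```

The lid is open about 3.2–3.5 cm at the front and still held by its handle, and I have handed the job in. I drew the latch down to about 1.3 rad with closed fingers behind its tab, then gripped the bar and pulled up in 2 mm rows. The gasket let go at about 20 N, and I caught the lid and raised it to the final gap.

- **Lid angle:** the bar's rise of about 25 mm and the front corners in the side view both put it at about 0.125–0.134 rad. The two measures agree.
- **Hold:** the arm was still. The wrist force was about 4 N downward, roughly the lid's weight.
- **Latch and other things:** the last side picture shows the latch hanging open. I saw no sign that the jar beside the dryer or the cutters had moved. I did not re-check the other things on the bench after the start, but the arm passed well above them.
- **One mismatch:** the fingers read 10 mm closed on a bar listed as 12 mm. The grip carried the full gasket pull with no visible slip.

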